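# Clear the interlock of a slide cabinet and open its wide drawer

### The job

Draw the wide drawer of the microscope slide cabinet right out to its stop. The cabinet lets only one drawer out at a time, and one of the narrow drawers was badly closed and keeps the others locked: with gentle tugs find the one that still draws, pull it a little way out and push it firmly home, then open the wide drawer. Never force a locked drawer or ram a drawer home, and leave the narrow drawers shut, the things on the bench where they stand, and the wide drawer let go.

Things in the scene. Friction and masses are not known exactly. Their poses are not given: they have to be found in the camera images.
- cabinet: Low grey steel slide cabinet, fixed, 424 wide, 340 deep, 132 high; one row of drawers, from left (+y): narrow, narrow, wide, narrow. Origin: middle of its lower front edge; x points into it, away from the robot, z up. Drawers slide out along -x. While one drawer is out or badly closed, an interlock bar locks the rest: a locked drawer runs freely to 11 mm out, then meets a hard stop.
- narrow_left_pull (a point): Middle of the pull of the left-hand narrow drawer: level round steel bar along y, 9 thick, 62 long, on a post at each end, 40 in front of the front face, 97 above the bench, 35 below the cabinet's top; 157 mm left of the cabinet's middle. Axes as the cabinet's. Front 89 wide; its blank card holder stands 3 off the face below the pull.
- narrow_mid_pull (a point): Middle of the pull of the second from the left narrow drawer: level round steel bar along y, 9 thick, 62 long, on a post at each end, 40 in front of the front face, 97 above the bench, 35 below the cabinet's top; 63 mm left of the cabinet's middle. Axes as the cabinet's. Front 89 wide; its blank card holder stands 3 off the face below the pull.
- narrow_right_pull (a point): Middle of the pull of the right-hand narrow drawer: level round steel bar along y, 9 thick, 62 long, on a post at each end, 40 in front of the front face, 97 above the bench, 35 below the cabinet's top; 157 mm right of the cabinet's middle. Axes as the cabinet's. Front 89 wide; its blank card holder stands 3 off the face below the pull.
- wide_pull (a point): Middle of the pull of the wide drawer: level round steel bar along y, 9 thick, 92 long, on a post at each end, 40 in front of the front face, 97 above the bench, 35 below the cabinet's top; 47 mm right of the cabinet's middle. Axes as the cabinet's. Front 121 wide.
- narrow_left (a joint): How far the left-hand narrow drawer stands out (m): 0 home, flush, on its rubber buffer; 0.13 fully out. All drawers start 2 to 8 mm out and look alike; one narrow one, changing each time, is badly closed: it alone draws past 11 mm. Runners drag 1 to 2 N and stay where left; from 20 to 80 mm out it shifts the bar, 1 to 2 N more.
- narrow_mid (a joint): How far the narrow drawer second from the left stands out (m), as narrow_left. To clear a badly closed drawer draw it 20 mm or more out, then push it in until it is home on its buffer: from 13 mm inwards it goes against a steady catch of 8 N besides the runner. Pressing it in without drawing it out first does nothing. The others are then unlocked.
- narrow_right (a joint): How far the right-hand narrow drawer stands out (m), as narrow_left. For every drawer, more than 25 N against the 11 mm lock stop or against the home buffer counts as forcing it; the buffer yields about 1 mm for 5 N.
- wide (a joint): How far the wide drawer stands out (m): 0 home, 0.13 at its outer stop. It runs like the narrow ones; it is never the badly closed one.
- oil_bottle: Small amber bottle with a black cap, 38 across, 75 high, standing on the bench to the left of the cabinet; not needed. Origin: centre of its underside, z up.
- stain_jar: Square glass staining jar with a knobbed lid, foot 72 x 72, 110 high, on the bench to the right of the cabinet; not needed. Origin: centre of its underside, z up.
- slide_box: Flat closed plastic slide box, 99 x 85 x 35 high, on the bench to the right; not needed. Origin: centre of its underside, z up.

How it is judged:
By the outcome, as a careful person would: the job done as asked, in the order asked, and still so for the second after the job is handed in, with the robot touching nothing.
It also fails if it takes over 67 s, if anything falls off the work surface, if the arm or the gripper's body presses on something with over 40 N, if the wrist force passes 120 N, or if a joint passes its speed limit or range.

### The arm

A 7-joint arm with a two-finger parallel gripper is mounted at the origin on the work surface. World frame = base frame: x ahead of the robot, y to its left, z up, the work surface at z = 0. Lengths are in m, angles in rad, forces in N, time in s.
With the tool pointing down it reaches from about 0.425 to 1.025 m from the base axis. Payload 9.4 kg.
Tool frame: the origin (TCP) lies midway between the tips of the shut fingers; the grasp point (between the pads) lies 19 mm behind it; z points along the fingers, x is the direction in which the jaws open and shut, and the axes are right-handed (so a half turn about z gives the same grasp; the last joint's range is limited). The gripper opens to 93 mm and grips with 3 to 60 N. Pads are 15 mm wide; open, the fingers measure 128 mm over their backs; the gripper's body (75 mm by 188 mm) begins 65 mm behind the grasp point.
Start: joints at [-1.193, 0.599, -0.003, 1.599, 0.002, 0.943, -0.08], TCP at [0.318, 0.651, 0.219] pointing down, gripper open.
Joint ranges: [-2.57, 2.57], [-0.35, 1.97], [-1.29, 1.29], [0.11, 2.56], [-1.05, 4.19], [0.11, 1.86], [-2.63, 2.63]. Speed limits (rad/s): [2.22, 2.22, 3.01, 3.01, 3.14, 3.14, 3.14].

### API

Orientations are given as a rotation vector (axis times angle).
In Python, from cell import * gives the robot as it stands.
- The arm moves only by the tool step_arm, never from a script. Its argument "deltas" is a list of rows, each a list of 2 entries, a list of its own where there are three numbers: the shift along the tool's x, y, z in mm, then the turn about the tool's z in degrees. A call has 1 to 10 rows; each row shifts and turns the pose as measured when the row begins, along the tool's axes as they then stand; what a row does not reach is not made up. A row lasts 1/8 s, in which the tool goes at most 62.5 mm and 10.7 degrees, less where a joint would pass 70% of its speed; a pose out of reach is approached as far as the arm can. A call with a gripper value outside its range is refused whole. "gripper" is the opening, from 0 (shut) to 1 (fully open), set as the call begins (left out, the last holds). The fingers move at their own pace and stop on an object; the grip force is fixed at half the most. Time passes only in rows, so rows that do not move let the fingers close. It gives the time, the measured TCP pose, the force and the opening at its end, in the units of the state.
- get_obs(): the state, without advancing time (a new reading comes with each control period).
- snapshot(name): name is "side" or "top" or "wrist"; returns a dict with "img" (420x560x3 uint8, blue, green, red), "vertical_fov" (degrees; the focal length in pixels is half the picture's height over the tangent of half this angle, whatever the lens; pixels are square), "cx", "cy" (the principal point, pixels), "xyz" and "rotation" of the camera in the world; the wrist camera has in their place "hand_eye" (4x4, takes a point from camera to tool coordinates, whose origin is the TCP and whose axes are the tool frame's). Camera axes: x right, y up, looking along -z (the intrinsics and any distortion apply to the point x, -y, -z); pixel columns grow to the right and rows downward; lengths in m; the calibration is good to about 2 mm. A picture is of the moment at which its call begins: read the wrist's pose just before it. There is no depth.
- close_job(): hands the job in, once; it reports no verdict.
The state is a dict: "t": time; "joint_pos": joint angles; "joint_vel": joint speeds; "joint_torque": joint torques, N m; "ee_pos": TCP position; "eef_rot": TCP orientation; "contact_force": force on the tool from outside, world axes, zero at the start; "ft_torque": the same for the moment, N m; "opening": finger opening in m.
Only numpy, scipy, OpenCV 4.12 (cv2) and the standard library are available. Lean on these libraries where they do the work, as an engineer would, in place of code of your own. Each camera call takes 0.05 s, during which the arm holds its last target. There are 200 camera calls.

## Working session

There is one attempt and no reset: what is moved stays moved. The work goes in short steps, Python scripts to look and compute and a tool call to move; the robot and the scene stay as the last step left them, time stands still between calls to the robot, and variables do not carry over. Pictures are saved under pics/ and viewed, about 8 in all and at most 12, crops included, and the job is handed in when it is done.

Besides the shell and the picture viewer there is one more tool, called after "Emit:" by a JSON object that holds its "op" and its "data", one argument or row to a line. step_arm: Moves the arm, as the interface text tells. Its arguments: {"type":"object","properties":{"deltas":{"type":"array","items":{"type":"array"}},"gripper":{"type":"number"}},"required":["deltas"]}

```bash
ls; mkdir -p pics
cat > h.py <<'E'
from cell import *
import numpy as np, cv2
from scipy.spatial.transform import Rotation as R
def shot(n,f):
    o=get_obs(); s=snapshot(n); cv2.imwrite('pics/'+f,s['img']); return o,s
E
python3 - <<'E'
from h import *
o=get_obs(); print({k:np.round(v,3) for k,v in o.items()})
for n in('top','side'):
    o,s=shot(n,n+'1.png'); print(n,{k:v for k,v in s.items() if k!='img'})
E
```

```text
pics
{'t': np.float64(0.0), 'joint_pos': array([-1.193,  0.6  , -0.003,  1.6  ,  0.002,  0.943, -0.08 ]), 'joint_vel': array([-0.002, -0.001, -0.001,  0.002,  0.002,  0.   , -0.001]), 'joint_torque': array([ 0.0000e+00, -7.6506e+01,  1.4970e+00, -2.5234e+01, -5.3000e-02,
        1.7000e-02,  0.0000e+00]), 'ee_pos': array([0.318, 0.651, 0.218]), 'eef_rot': array([ 2.664e+00,  1.663e+00, -2.000e-03]), 'contact_force': array([0.063, 0.148, 0.084]), 'ft_torque': array([0.03 , 0.006, 0.011]), 'opening': np.float64(0.093)}
top {'vertical_fov': 54.77127906577767, 'cx': 286.31029081934645, 'cy': 209.6867235455192, 'xyz': array([0.4507443 , 0.0152128 , 1.20616408]), 'rotation': array([ 0.04782792, -0.05420452, -1.54108458])}
side {'vertical_fov': 54.97930879055598, 'cx': 271.2718432722049, 'cy': 204.6205155804077, 'xyz': array([ 0.01171483, -0.59011599,  0.70775264]), 'rotation': array([ 0.85737231, -0.32870605, -0.62837288])}
```

View pics/top1.png

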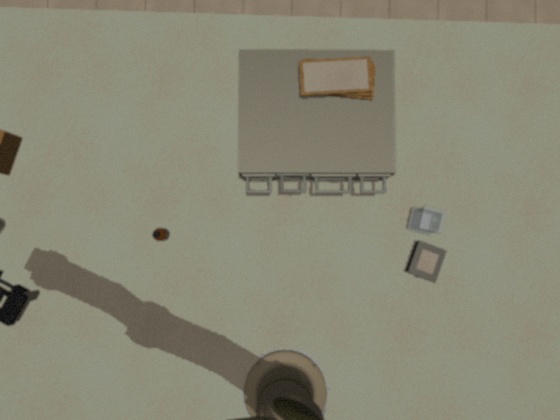

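View pics/side1.png

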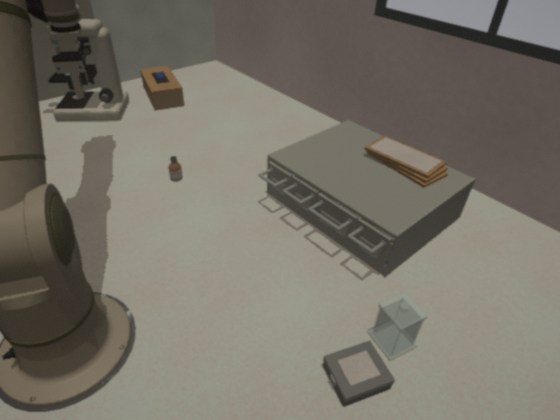

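```bash
cat >> h.py <<'E'
def ray(s,u,v,T=None):
    h=s['img'].shape[0]; f=h/2/np.tan(np.radians(s['vertical_fov']/2))
    d=np.array([(u-s['cx'])/f,-(v-s['cy'])/f,-1.])
    if T is None: return s['xyz'],R.from_rotvec(s['rotation']).apply(d)
    return T[:3,3],T[:3,:3]@d
def at(s,u,v,z,T=None):
    p,d=ray(s,u,v,T); return p+d*(z-p[2])/d[2]
E
python3 - <<'E'
from h import *
im=cv2.imread('pics/top1.png')
c=cv2.resize(im[160:210,225:405],None,fx=4.4,fy=4.4,interpolation=cv2.INTER_CUBIC); 
c=cv2.convertScaleAbs(c,alpha=1.6); cv2.imwrite('pics/top1c.png',c); print(c.shape)
o,s=shot('top','top2.png')
for u,v in((239,174),(394,174),(239,50),(394,50)): print(at(s,u,v,.132).round(4))
for u in(258,292,331,373): print(at(s,u,193,.097).round(4))
E
```

```text
(220, 792, 3)
[0.6127 0.1408 0.132 ]
[ 0.625  -0.2733  0.132 ]
[0.9529 0.1533 0.132 ]
[ 0.9661 -0.2693  0.132 ]
[0.5669 0.0908 0.097 ]
[ 0.5697 -0.0026  0.097 ]
[ 0.5728 -0.1098  0.097 ]
[ 0.5762 -0.2254  0.097 ]
```

View pics/top1c.png

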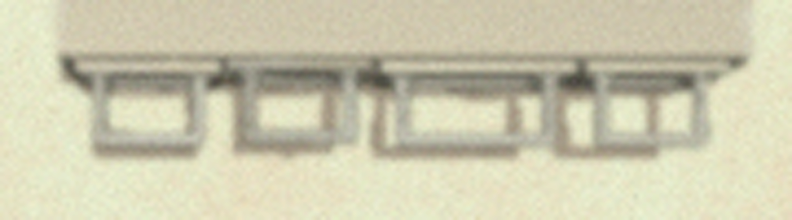

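```bash
cat >> h.py <<'E'
def tool(o=None):
    o=o or get_obs(); T=np.eye(4); T[:3,:3]=R.from_rotvec(o['eef_rot']).as_matrix(); T[:3,3]=o['ee_pos']; return T
def go(target,yaw):
    "mm shift in tool axes & deg turn to reach target TCP, tool-x world angle yaw(deg)"
    T=tool(); a=np.degrees(np.arctan2(T[1,0],T[0,0]))
    print('shift',(T[:3,:3].T@(np.array(target)-T[:3,3])*1e3).round(1),'turn',round(a-yaw,1),'yaw now',round(a,1),'pos',T[:3,3].round(4))
E
python3 - <<'E'
from h import *
o,s=shot('top','top2.png')
a,b=at(s,238.6,173.2,.132),at(s,395.5,173.2,.132); print(a,b,np.linalg.norm(a-b),(a+b)/2, np.degrees(np.arctan2(b[0]-a[0],a[1]-b[1])))
for u,v in((259.1,191.2),(293.2,190.7),(333,191.3),(373.2,191.3)): print(at(s,u,v,.097).round(4))
go([.54,.09,.25],2)
E
```

```text
[0.61479127 0.14198723 0.132     ] [ 0.62726162 -0.27725447  0.132     ] 0.4194271221569832 [ 0.62102644 -0.06763362  0.132     ] 1.7037602090187298
[0.572 0.088 0.097]
[ 0.5761 -0.0057  0.097 ]
[ 0.5777 -0.1152  0.097 ]
[ 0.5809 -0.2259  0.097 ]
shift [-406.7  445.5  -31.5] turn 61.9 yaw now 63.9 pos [0.3184 0.651  0.2181]
```

Run:
```python
from h import *
d=np.array([-406.7,445.5])/14
for k in range(14):
    t=np.radians(min(k,9)*6.2); c,s=np.cos(t),np.sin(t)
    print(([round(x) for x in (c*d[0]+s*d[1],-s*d[0]+c*d[1])],6.2 if k<10 else 0))
```

```text
([-29, 32], 6.2)
([-25, 35], 6.2)
([-22, 37], 6.2)
([-17, 39], 6.2)
([-13, 41], 6.2)
([-9, 42], 6.2)
([-4, 43], 6.2)
([1, 43], 6.2)
([5, 43], 6.2)
([10, 42], 6.2)
([10, 42], 0)
([10, 42], 0)
([10, 42], 0)
([10, 42], 0)
```

Emit:
{"op": "step_arm", "data": {
  "deltas": [
    [[-29, 32, -5], 6.2],
    [[-25, 35, -5], 6.2],
    [[-22, 37, -5], 6.2],
    [[-17, 39, -5], 6.2],
    [[-13, 41, -5], 6.2],
    [[-9, 42, -5], 6.2],
    [[-4, 43, 0], 6.2],
    [[1, 43, 0], 6.2],
    [[5, 43, 0], 6.2],
    [[10, 42, 0], 6.2]
  ],
  "gripper": 0.3
}}

```text
t: 1.45
ee_pos: [0.4726, 0.2392, 0.2476]
eef_rot: [-3.142, -0.008, 0.003]
contact_force: [1.0, -0.1, -1.0]
opening: 0.0278
```

Run:
```python
from h import *
go([.50,.09,.25],1.7)
```

```text
shift [ 26.7 149.3  -2.5] turn -1.4 yaw now 0.3 pos [0.4726 0.2392 0.2476]
```

Emit:
{"op": "step_arm", "data": {
  "deltas": [
    [[7, 40, 0], -1.4],
    [[6, 40, 0], 0],
    [[6, 40, 0], 0],
    [[6, 40, 0], 0],
    [[6, 40, 0], 0],
    [[0, 0, 0], 0]
  ]
}}

```text
t: 2.2
ee_pos: [0.5095, 0.0302, 0.2481]
eef_rot: [3.141, 0.037, 0.0]
contact_force: [0.1, -0.1, 0.3]
opening: 0.028
```

Run:
```python
from h import *
o,s=shot('wrist','w1.png'); go([.572,.088,.16],1.7); print({k:v for k,v in s.items() if k!='img'}, o['ee_pos'],o['contact_force'])
```

```text
shift [ 64.1 -54.3  87.9] turn -0.2 yaw now 1.5 pos [0.5093 0.0321 0.2479]
{'vertical_fov': 70.33905863406443, 'cx': 280.28558050172603, 'cy': 205.66150360172963, 'hand_eye': array([[ 9.99999935e-01,  3.25756612e-04, -1.55476495e-04,
        -5.13757581e-04],
       [ 2.63377210e-04, -9.53044033e-01, -3.02831638e-01,
        -8.40967968e-02],
       [-2.46825355e-04,  3.02831578e-01, -9.53044057e-01,
        -1.66078092e-01],
       [ 0.00000000e+00,  0.00000000e+00,  0.00000000e+00,
         1.00000000e+00]])} [0.50947026 0.03024826 0.24806131] [ 0.14878853 -0.10920945  0.30799691]
```

View pics/w1.png

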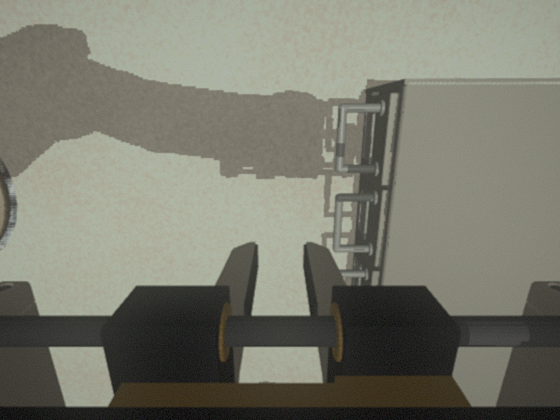

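Run:
```python
from h import *
s=snapshot('wrist'); T=tool()@s['hand_eye']
T=tool()@s['hand_eye']
for u,v,z in((342,107,.097),(341,169,.097),(337,197,.097),(334,248,.097),(404,80,.132),(381,285,.132)): print(u,v,at(s,u,v,z,T).round(4))
```

```text
342 107 [0.5685 0.1231 0.097 ]
341 169 [0.5731 0.06   0.097 ]
337 197 [0.5715 0.0287 0.097 ]
334 248 [ 0.5733 -0.0332  0.097 ]
404 80 [0.6139 0.1463 0.132 ]
381 285 [ 0.6204 -0.0592  0.132 ]
```

Emit:
{"op": "step_arm", "data": {
  "deltas": [
    [[15, -14, 10], 0.2],
    [[15, -14, 20], 0],
    [[15, -14, 20], 0],
    [[15, -14, 20], 0],
    [[1, -1, 20], 0],
    [[0, 0, 10], 0],
    [[0, 0, 0], 0]
  ],
  "gripper": 0.25
}}

```text
t: 3.18
ee_pos: [0.5732, 0.1116, 0.1398]
eef_rot: [-3.136, -0.064, 0.002]
contact_force: [0.7, -0.6, -0.3]
opening: 0.0234
```

Run:
```python
from h import *
go([.570,.0905,.082],1.7)
o,s=shot('wrist','w2.png')
o,s=shot('side','s2.png')
i=cv2.imread('pics/side1.png')*0
a=cv2.imread('pics/w2.png')[150:420,150:480]; b=s['img'][80:300,200:450]
b=cv2.resize(b,(int(250*270/220),270)); c=np.hstack([a,b]); cv2.imwrite('pics/c2.png',cv2.resize(c,None,fx=1.25,fy=1.25)); print(c.shape)
```

```text
shift [-3.9 21.3 57.6] turn 0.6 yaw now 2.3 pos [0.5732 0.1116 0.1398]
(270, 636, 3)
```

View pics/c2.png

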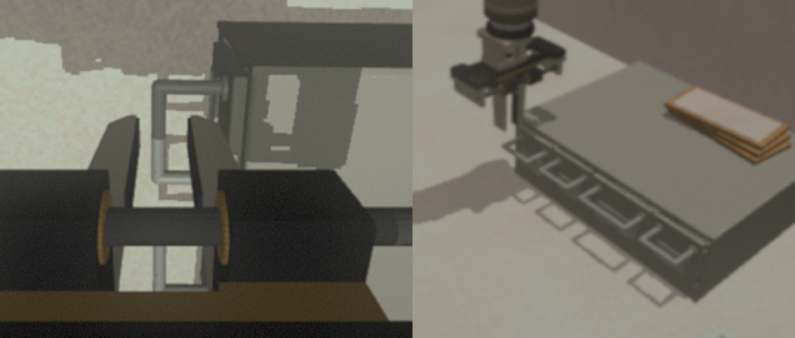

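Run:
```python
from h import *
s=snapshot('wrist'); T=tool()@s['hand_eye']
for u,v in((278,218),(278,294)): 
    p=at(s,u,v,.097,T); print(p.round(4))
go([.570,.0905,.082],1.7)
```

```text
[0.5713 0.1183 0.097 ]
[0.5737 0.0526 0.097 ]
shift [-4.6 20.3 59.2] turn 0.6 yaw now 2.3 pos [0.5737 0.1107 0.1413]
```

Emit:
{"op": "step_arm", "data": {
  "deltas": [
    [[-3, 6, 0], 0.3],
    [[0, 6, 0], 0],
    [[0, 5, 0], 0],
    [[0, 0, 0], 0],
    [[0, 0, 0], 0]
  ]
}}

```text
t: 3.95
ee_pos: [0.572, 0.0912, 0.1434]
eef_rot: [-3.135, -0.05, -0.006]
contact_force: [0.1, -0.2, 0.4]
opening: 0.0233
```

Run:
```python
from h import *
go([.571,.088,.082],1.7)
```

```text
shift [-1.3  3.5 61.4] turn 0.1 yaw now 1.8 pos [0.572  0.0912 0.1434]
```

Emit:
{"op": "step_arm", "data": {
  "deltas": [
    [[-1, 2, 12], 0],
    [[0, 1, 12], 0],
    [[0, 0, 10], 0],
    [[0, 0, 0], 0]
  ]
}}

```text
t: 4.45
ee_pos: [0.5706, 0.0886, 0.106]
eef_rot: [-3.135, -0.051, -0.004]
contact_force: [0.3, -0.2, -0.1]
opening: 0.0232
```

Run:
```python
from h import *
go([.571,.088,.082],1.7)
```

```text
shift [ 0.3  0.8 24. ] turn 0.2 yaw now 1.9 pos [0.5706 0.0886 0.106 ]
```

Emit:
{"op": "step_arm", "data": {
  "deltas": [
    [[0, 0, 8], 0],
    [[0, 0, 8], 0],
    [[0, 0, 7], 0],
    [[0, 0, 0], 0]
  ]
}}

```text
t: 4.95
ee_pos: [0.5708, 0.0889, 0.0813]
eef_rot: [-3.135, -0.051, -0.004]
contact_force: [0.2, 0.0, 0.4]
opening: 0.0233
```

Run:
```python
from h import *
go([.571,.088,.082],1.7)
o,s=shot('wrist','w3.png'); cv2.imwrite('pics/w3c.png',cv2.resize(s['img'][120:420,150:480],None,fx=1.8,fy=1.8))
```

```text
shift [ 0.2  0.9 -0.7] turn 0.2 yaw now 1.9 pos [0.5708 0.0889 0.0813]
```

View pics/w3c.png

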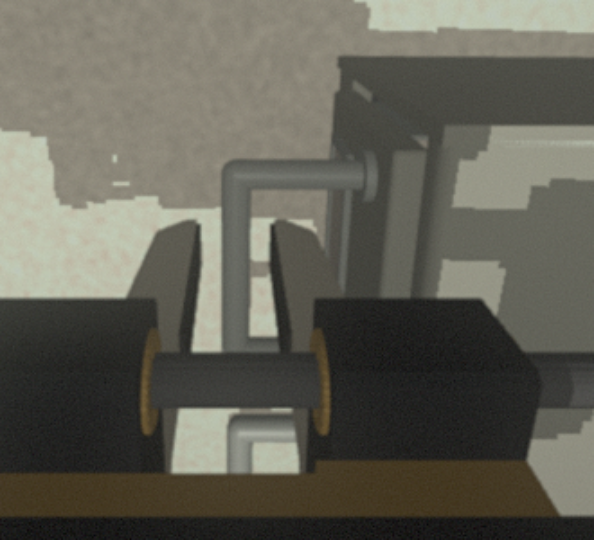

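Emit:
{"op": "step_arm", "data": {
  "deltas": [
    [[-3, 0, 0], 0],
    [[-2, 0, 0], 0],
    [[-2, 0, 0], 0]
  ]
}}

```text
t: 5.38
ee_pos: [0.5639, 0.0887, 0.0822]
eef_rot: [-3.135, -0.051, -0.006]
contact_force: [0.5, -0.2, 0.1]
opening: 0.0229
```

Emit:
{"op": "step_arm", "data": {
  "deltas": [
    [[-2, 0, 0], 0],
    [[-1, 0, 0], 0]
  ]
}}

```text
t: 5.62
ee_pos: [0.5615, 0.0887, 0.0825]
eef_rot: [-3.134, -0.051, -0.009]
contact_force: [1.7, -0.0, -0.5]
opening: 0.023
```

Emit:
{"op": "step_arm", "data": {
  "deltas": [
    [[-2, 0, 0], 0]
  ]
}}

```text
t: 5.75
ee_pos: [0.5597, 0.0886, 0.0826]
eef_rot: [-3.134, -0.051, -0.01]
contact_force: [2.0, 0.2, -1.0]
opening: 0.0234
```

Emit:
{"op": "step_arm", "data": {
  "deltas": [
    [[-2, 0, 0], 0]
  ]
}}

```text
t: 5.88
ee_pos: [0.5588, 0.0886, 0.0827]
eef_rot: [-3.134, -0.051, -0.014]
contact_force: [6.5, 0.3, -6.5]
opening: 0.0234
```

Emit:
{"op": "step_arm", "data": {
  "deltas": [
    [[-2, 0, 0], 0]
  ]
}}

```text
t: 6.0
ee_pos: [0.5588, 0.0886, 0.0829]
eef_rot: [-3.134, -0.05, -0.02]
contact_force: [8.7, 0.3, -8.0]
opening: 0.0233
```

Emit:
{"op": "step_arm", "data": {
  "deltas": [
    [[4, 0, 0], 0],
    [[3, 0, 0], 0],
    [[0, 0, 0], 0]
  ]
}}

```text
t: 6.38
ee_pos: [0.5647, 0.0888, 0.0828]
eef_rot: [-3.135, -0.051, -0.016]
contact_force: [-1.1, 0.1, -0.6]
opening: 0.0236
```

Emit:
{"op": "step_arm", "data": {
  "deltas": [
    [[0, 0, 0], 0],
    [[0, 0, 0], 0]
  ],
  "gripper": 0.17
}}

```text
t: 6.62
ee_pos: [0.5642, 0.0888, 0.0827]
eef_rot: [-3.135, -0.051, -0.014]
contact_force: [-0.3, 0.3, 0.3]
opening: 0.016
```

Emit:
{"op": "step_arm", "data": {
  "deltas": [
    [[3, 0, 0], 0],
    [[3, 0, 0], 0],
    [[3, 0, 0], 0]
  ]
}}

```text
t: 7.0
ee_pos: [0.5728, 0.089, 0.0827]
eef_rot: [-3.135, -0.051, -0.012]
contact_force: [-1.8, -0.0, 0.4]
opening: 0.016
```

Emit:
{"op": "step_arm", "data": {
  "deltas": [
    [[2, 0, 0], 0]
  ]
}}

```text
t: 7.12
ee_pos: [0.5747, 0.0891, 0.0826]
eef_rot: [-3.135, -0.051, -0.011]
contact_force: [-0.9, -1.0, 0.9]
opening: 0.0157
```

Drawer follows freely; push on until the buffer is felt.

Emit:
{"op": "step_arm", "data": {
  "deltas": [
    [[2, 0, 0], 0],
    [[2, 0, 0], 0]
  ]
}}

```text
t: 7.38
ee_pos: [0.5788, 0.0892, 0.0826]
eef_rot: [-3.135, -0.051, -0.01]
contact_force: [-1.3, -0.3, 1.6]
opening: 0.0155
```

Emit:
{"op": "step_arm", "data": {
  "deltas": [
    [[2, 0, 0], 0]
  ]
}}

```text
t: 7.5
ee_pos: [0.5809, 0.0893, 0.0826]
eef_rot: [-3.135, -0.051, -0.01]
contact_force: [-2.3, 0.2, 1.1]
opening: 0.0158
```

Emit:
{"op": "step_arm", "data": {
  "deltas": [
    [[1.5, 0, 0], 0]
  ]
}}

```text
t: 7.62
ee_pos: [0.5815, 0.0893, 0.0825]
eef_rot: [-3.135, -0.051, -0.007]
contact_force: [-6.3, -0.6, 5.0]
opening: 0.0159
```

Emit:
{"op": "step_arm", "data": {
  "deltas": [
    [[-2, 0, 0], 0],
    [[-1.5, 0, 0], 0],
    [[-2, 0, -12], 0],
    [[0, 0, -15], 0],
    [[0, 0, -15], 0],
    [[-1, 10, 0], 0],
    [[0, 20, 0], 0],
    [[0, 20, 0], 0],
    [[0, 20, 0], 0],
    [[0, 10, 0], 0]
  ],
  "gripper": 0.25
}}

```text
t: 8.88
ee_pos: [0.5788, 0.0019, 0.1277]
eef_rot: [-3.136, -0.049, -0.015]
contact_force: [-0.4, 0.2, 0.2]
opening: 0.0232
```

Run:
```python
from h import *
go([.574,-.005,.082],1.7)
```

```text
shift [-5.4  7.  45.6] turn 0.1 yaw now 1.8 pos [0.5788 0.0019 0.1277]
```

Emit:
{"op": "step_arm", "data": {
  "deltas": [
    [[-3, 3, 0], 0],
    [[-2, 3, 0], 0],
    [[0, 0, 0], 0],
    [[0, 0, 8], 0],
    [[0, 0, 6], 0],
    [[0, 0, 0], 0]
  ]
}}

```text
t: 9.62
ee_pos: [0.5732, -0.0038, 0.1118]
eef_rot: [-3.135, -0.05, -0.013]
contact_force: [0.0, 0.2, 0.3]
opening: 0.0233
```

Emit:
{"op": "step_arm", "data": {
  "deltas": [
    [[0, 0, 6], 0],
    [[0, 0, 6], 0],
    [[0, 0, 0], 0]
  ]
}}

```text
t: 10.0
ee_pos: [0.5733, -0.0035, 0.0987]
eef_rot: [-3.135, -0.051, -0.012]
contact_force: [-0.3, -0.5, -0.1]
opening: 0.0234
```

Emit:
{"op": "step_arm", "data": {
  "deltas": [
    [[0, 0, 6], 0],
    [[0, 0, 6], 0],
    [[0, 0, 4], 0],
    [[0, 0, 0], 0]
  ]
}}

```text
t: 10.5
ee_pos: [0.5735, -0.0035, 0.0816]
eef_rot: [-3.135, -0.051, -0.012]
contact_force: [0.6, -0.2, 0.1]
opening: 0.0236
```

Emit:
{"op": "step_arm", "data": {
  "deltas": [
    [[-3, 0, 0], 0],
    [[-2, 0, 0], 0],
    [[-2, 0, 0], 0]
  ]
}}

```text
t: 10.88
ee_pos: [0.5669, -0.0038, 0.0818]
eef_rot: [-3.135, -0.05, -0.015]
contact_force: [2.8, 0.2, -3.1]
opening: 0.0234
```

Emit:
{"op": "step_arm", "data": {
  "deltas": [
    [[-2, 0, 0], 0],
    [[-2, 0, 0], 0]
  ]
}}

```text
t: 11.12
ee_pos: [0.5635, -0.0039, 0.0821]
eef_rot: [-3.135, -0.051, -0.018]
contact_force: [2.3, 0.4, -2.2]
opening: 0.0233
```

Emit:
{"op": "step_arm", "data": {
  "deltas": [
    [[-2, 0, 0], 0]
  ]
}}

```text
t: 11.25
ee_pos: [0.5615, -0.004, 0.0821]
eef_rot: [-3.135, -0.051, -0.018]
contact_force: [2.3, 0.5, -1.8]
opening: 0.0234
```

Emit:
{"op": "step_arm", "data": {
  "deltas": [
    [[-2, 0, 0], 0]
  ]
}}

```text
t: 11.38
ee_pos: [0.5594, -0.004, 0.0821]
eef_rot: [-3.135, -0.051, -0.018]
contact_force: [3.1, 0.2, -1.9]
opening: 0.0234
```

Emit:
{"op": "step_arm", "data": {
  "deltas": [
    [[-2, 0, 0], 0]
  ]
}}

```text
t: 11.5
ee_pos: [0.5572, -0.0041, 0.0821]
eef_rot: [-3.135, -0.051, -0.018]
contact_force: [1.9, -0.2, -1.5]
opening: 0.0233
```

Emit:
{"op": "step_arm", "data": {
  "deltas": [
    [[-2, 0, 0], 0]
  ]
}}

```text
t: 11.62
ee_pos: [0.555, -0.0041, 0.0821]
eef_rot: [-3.135, -0.051, -0.018]
contact_force: [1.6, 1.5, -0.8]
opening: 0.023
```

Emit:
{"op": "step_arm", "data": {
  "deltas": [
    [[-2, 0, 0], 0]
  ]
}}

```text
t: 11.75
ee_pos: [0.5528, -0.0042, 0.0821]
eef_rot: [-3.135, -0.051, -0.018]
contact_force: [1.7, 0.9, -0.4]
opening: 0.0233
```

Emit:
{"op": "step_arm", "data": {
  "deltas": [
    [[-3, 0, 0], 0],
    [[-3, 0, 0], 0],
    [[-3, 0, 0], 0],
    [[-3, 0, 0], 0],
    [[-3, 0, 0], 0],
    [[0, 0, 0], 0]
  ]
}}

```text
t: 12.5
ee_pos: [0.5362, -0.0047, 0.082]
eef_rot: [-3.135, -0.051, -0.017]
contact_force: [-0.0, 0.1, -0.2]
opening: 0.0233
```

Emit:
{"op": "step_arm", "data": {
  "deltas": [
    [[3, 0, 0], 0],
    [[4, 0, 0], 0],
    [[0, 0, 0], 0],
    [[0, 0, 0], 0]
  ]
}}

```text
t: 13.0
ee_pos: [0.543, -0.0046, 0.0818]
eef_rot: [-3.135, -0.05, -0.014]
contact_force: [-0.6, -0.0, 0.1]
opening: 0.0233
```

Emit:
{"op": "step_arm", "data": {
  "deltas": [
    [[0, 0, 0], 0],
    [[0, 0, 0], 0],
    [[3, 0, 0], 0],
    [[4, 0, 0], 0],
    [[4, 0, 0], 0],
    [[4, 0, 0], 0]
  ],
  "gripper": 0.17
}}

```text
t: 13.75
ee_pos: [0.5574, -0.0041, 0.0817]
eef_rot: [-3.135, -0.05, -0.01]
contact_force: [-1.1, 0.1, 1.3]
opening: 0.0157
```

Emit:
{"op": "step_arm", "data": {
  "deltas": [
    [[3, 0, 0], 0],
    [[3, 0, 0], 0]
  ]
}}

```text
t: 14.0
ee_pos: [0.5639, -0.0039, 0.0817]
eef_rot: [-3.135, -0.05, -0.01]
contact_force: [-1.2, 0.3, 2.0]
opening: 0.0159
```

Emit:
{"op": "step_arm", "data": {
  "deltas": [
    [[3, 0, 0], 0]
  ]
}}

```text
t: 14.12
ee_pos: [0.567, -0.0038, 0.0818]
eef_rot: [-3.135, -0.05, -0.01]
contact_force: [-1.5, -0.8, 1.0]
opening: 0.0158
```

Emit:
{"op": "step_arm", "data": {
  "deltas": [
    [[3, 0, 0], 0]
  ]
}}

```text
t: 14.25
ee_pos: [0.57, -0.0038, 0.0817]
eef_rot: [-3.135, -0.05, -0.009]
contact_force: [-7.3, -1.3, 3.5]
opening: 0.0161
```

Emit:
{"op": "step_arm", "data": {
  "deltas": [
    [[3, 0, 0], 0]
  ]
}}

```text
t: 14.38
ee_pos: [0.5704, -0.0037, 0.0815]
eef_rot: [-3.134, -0.05, -0.0]
contact_force: [-11.6, -0.4, 8.9]
opening: 0.0155
```

Emit:
{"op": "step_arm", "data": {
  "deltas": [
    [[3.5, 0, 0], 0]
  ]
}}

```text
t: 14.5
ee_pos: [0.5706, -0.0038, 0.0812]
eef_rot: [-3.134, -0.05, 0.009]
contact_force: [-10.2, -0.2, 7.9]
opening: 0.0159
```

Emit:
{"op": "step_arm", "data": {
  "deltas": [
    [[4, 0, 0], 0]
  ]
}}

```text
t: 14.62
ee_pos: [0.5712, -0.0038, 0.0809]
eef_rot: [-3.133, -0.049, 0.02]
contact_force: [-10.4, -1.1, 9.0]
opening: 0.0159
```

Emit:
{"op": "step_arm", "data": {
  "deltas": [
    [[5, 0, -0.5], 0]
  ]
}}

```text
t: 14.75
ee_pos: [0.5725, -0.0037, 0.0809]
eef_rot: [-3.133, -0.049, 0.031]
contact_force: [-11.0, -1.7, 4.4]
opening: 0.0163
```

Emit:
{"op": "step_arm", "data": {
  "deltas": [
    [[5, 0, -0.5], 0]
  ]
}}

```text
t: 14.88
ee_pos: [0.5738, -0.0036, 0.0808]
eef_rot: [-3.132, -0.049, 0.042]
contact_force: [-10.4, -0.9, 6.5]
opening: 0.0162
```

Emit:
{"op": "step_arm", "data": {
  "deltas": [
    [[7, 0, -0.5], 0]
  ]
}}

```text
t: 15.0
ee_pos: [0.5769, -0.0036, 0.0807]
eef_rot: [-3.131, -0.048, 0.054]
contact_force: [-11.3, -0.3, 8.6]
opening: 0.0164
```

Emit:
{"op": "step_arm", "data": {
  "deltas": [
    [[7, 0, -0.5], 0]
  ]
}}

```text
t: 15.12
ee_pos: [0.5803, -0.0034, 0.0806]
eef_rot: [-3.13, -0.048, 0.066]
contact_force: [-11.0, 0.0, 8.4]
opening: 0.0159
```

Emit:
{"op": "step_arm", "data": {
  "deltas": [
    [[5.5, 0, -0.5], 0]
  ]
}}

```text
t: 15.25
ee_pos: [0.5825, -0.0034, 0.0806]
eef_rot: [-3.13, -0.048, 0.076]
contact_force: [-10.3, -0.7, 6.0]
opening: 0.016
```

Emit:
{"op": "step_arm", "data": {
  "deltas": [
    [[5, 0, -0.5], 0]
  ]
}}

```text
t: 15.38
ee_pos: [0.5833, -0.0034, 0.0805]
eef_rot: [-3.129, -0.047, 0.089]
contact_force: [-14.6, -0.6, 10.4]
opening: 0.0164
```

Emit:
{"op": "step_arm", "data": {
  "deltas": [
    [[5.5, 0, -0.5], 0]
  ]
}}

```text
t: 15.5
ee_pos: [0.5833, -0.0033, 0.0803]
eef_rot: [-3.127, -0.047, 0.106]
contact_force: [-17.1, -0.7, 15.5]
opening: 0.0161
```

Emit:
{"op": "step_arm", "data": {
  "deltas": [
    [[-1, 0, 0], 0]
  ]
}}

```text
t: 15.62
ee_pos: [0.5817, -0.0034, 0.0803]
eef_rot: [-3.127, -0.047, 0.108]
contact_force: [0.7, -0.2, -0.0]
opening: 0.0156
```

Emit:
{"op": "step_arm", "data": {
  "deltas": [
    [[-1, 0, 0], 0],
    [[-1, 0, -15], 0],
    [[0, 0, -20], 0],
    [[0, 0, -15], 0],
    [[-5, 15, 0], 0],
    [[-8, 30, 0], 0],
    [[-8, 40, 0], 0],
    [[-8, 40, 0], 0],
    [[-8, 40, 0], 0],
    [[0, 30, 0], 0]
  ],
  "gripper": 0.0
}}

```text
t: 16.88
ee_pos: [0.5488, -0.2082, 0.1276]
eef_rot: [-3.13, -0.053, 0.112]
contact_force: [-0.3, -0.2, -0.3]
opening: 0.0001
```

Run:
```python
from h import *
go([.540,-.226,.085],1.7); print(tool()[:3,2])
o,s=shot('wrist','w4.png')
```

```text
shift [-6.3 17.9 43. ] turn 0.2 yaw now 1.9 pos [ 0.5488 -0.2082  0.1276]
[-0.07172227  0.00763263 -0.99739544]
```

View pics/w4.png

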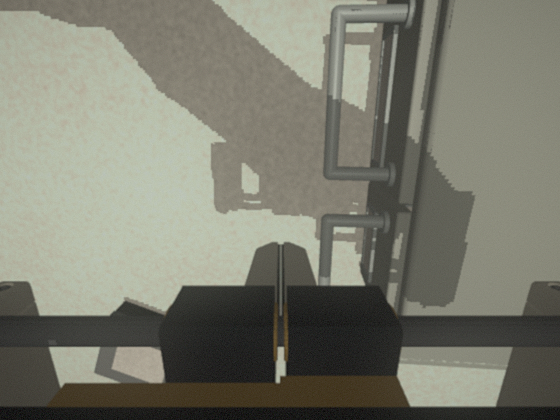

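Run:
```python
from h import *
s=snapshot('wrist'); T=tool()@s['hand_eye']
for u,v in((338,12),(330,174),(326,217),(324,280)): print(at(s,u,v,.097,T).round(4))
```

```text
[ 0.5752 -0.0715  0.097 ]
[ 0.578  -0.1653  0.097 ]
[ 0.5776 -0.1955  0.097 ]
[ 0.5799 -0.2451  0.097 ]
```

Emit:
{"op": "step_arm", "data": {
  "deltas": [
    [[-3, 8, 0], 0],
    [[-3, 7, 0], 0],
    [[0, 0, 10], 0],
    [[0, 0, 10], 0],
    [[0, 0, 10], 0],
    [[0, 0, 8], 0],
    [[0, 0, 0], 0]
  ]
}}

```text
t: 17.85
ee_pos: [0.5398, -0.2238, 0.0866]
eef_rot: [-3.131, -0.052, 0.112]
contact_force: [-0.7, -0.5, -0.2]
opening: 0.0005
```

Emit:
{"op": "step_arm", "data": {
  "deltas": [
    [[4, 0, 0], 0],
    [[4, 0, 0], 0],
    [[3, 0, 0], 0],
    [[2, 0, 0], 0]
  ]
}}

```text
t: 18.35
ee_pos: [0.5545, -0.2235, 0.0862]
eef_rot: [-3.131, -0.052, 0.11]
contact_force: [0.2, 0.1, 0.3]
opening: 0.0003
```

Emit:
{"op": "step_arm", "data": {
  "deltas": [
    [[2, 0, 0], 0],
    [[2, 0, 0], 0]
  ]
}}

```text
t: 18.6
ee_pos: [0.5588, -0.2233, 0.0861]
eef_rot: [-3.131, -0.052, 0.11]
contact_force: [-0.5, -0.8, -0.5]
opening: 0.0004
```

Emit:
{"op": "step_arm", "data": {
  "deltas": [
    [[2, 0, 0], 0],
    [[2, 0, 0], 0]
  ]
}}

```text
t: 18.85
ee_pos: [0.5622, -0.2233, 0.0859]
eef_rot: [-3.131, -0.052, 0.112]
contact_force: [-1.1, 0.1, 2.2]
opening: 0.0003
```

Emit:
{"op": "step_arm", "data": {
  "deltas": [
    [[2, 0, 0], 0]
  ]
}}

```text
t: 18.98
ee_pos: [0.564, -0.2232, 0.0857]
eef_rot: [-3.131, -0.051, 0.113]
contact_force: [-2.0, 0.1, 1.7]
opening: 0.0005
```

Emit:
{"op": "step_arm", "data": {
  "deltas": [
    [[2, 0, 0], 0]
  ]
}}

```text
t: 19.1
ee_pos: [0.5658, -0.2232, 0.0856]
eef_rot: [-3.13, -0.051, 0.114]
contact_force: [-4.2, -0.0, 4.3]
opening: 0.0005
```

Emit:
{"op": "step_arm", "data": {
  "deltas": [
    [[2, 0, 0], 0]
  ]
}}

```text
t: 19.23
ee_pos: [0.5666, -0.2231, 0.0855]
eef_rot: [-3.13, -0.051, 0.117]
contact_force: [-8.1, 0.3, 9.0]
opening: 0.0001
```

Emit:
{"op": "step_arm", "data": {
  "deltas": [
    [[-4, 0, 0], 0],
    [[-4, 0, 0], 0],
    [[0, 0, -12], 0],
    [[0, 0, -15], 0],
    [[0, 0, -12], 0],
    [[3, -15, 0], 0],
    [[4, -30, 0], 0],
    [[4, -30, 0], 0],
    [[2, -15, 0], 0],
    [[0, 0, 0], 0]
  ],
  "gripper": 0.25
}}

```text
t: 20.48
ee_pos: [0.5749, -0.1273, 0.1289]
eef_rot: [-3.13, -0.054, 0.108]
contact_force: [0.3, -0.8, -0.4]
opening: 0.0233
```

Run:
```python
from h import *
go([.575,-.118,.084],1.7); T=tool(); print((T[:3,:3].T@([.5767,-.118,.097]-T[:3,3])*1e3).round(1))
```

```text
shift [ 3.5 -8.8 44.8] turn 0.3 yaw now 2.0 pos [ 0.5749 -0.1273  0.1289]
[ 4.3 -8.9 31.8]
```

Bar lies at tool x +4.3; shift +4, −9 then down 44.

Emit:
{"op": "step_arm", "data": {
  "deltas": [
    [[2, -4, 0], 0],
    [[2, -4, 0], 0],
    [[0, 0, 0], 0],
    [[0, 0, 9], 0],
    [[0, 0, 9], 0],
    [[0, 0, 0], 0]
  ]
}}

```text
t: 21.22
ee_pos: [0.5769, -0.1221, 0.1091]
eef_rot: [-3.132, -0.048, 0.109]
contact_force: [0.2, -0.4, 0.1]
opening: 0.0231
```

Run:
```python
from h import *
T=tool(); print((T[:3,:3].T@([.5767,-.118,.097]-T[:3,3])*1e3).round(1)); o,s=shot('wrist','w5.png'); cv2.imwrite('pics/w5c.png',cv2.resize(s['img'][0:420,150:480],None,fx=1.4,fy=1.4))
```

```text
[ 0.8 -4.  12.1]
```

View pics/w5c.png

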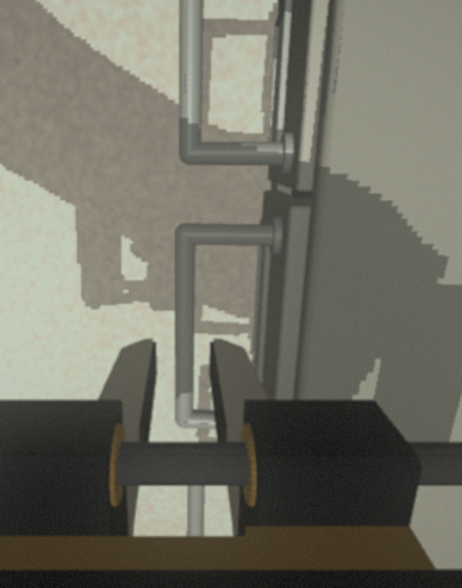

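Emit:
{"op": "step_arm", "data": {
  "deltas": [
    [[0, -2, 8], 0],
    [[0, 0, 8], 0],
    [[0, 0, 7], 0],
    [[0, 0, 0], 0]
  ]
}}

```text
t: 21.78
ee_pos: [0.5753, -0.1197, 0.0847]
eef_rot: [-3.132, -0.048, 0.108]
contact_force: [0.6, 0.5, -0.4]
opening: 0.0234
```

Emit:
{"op": "step_arm", "data": {
  "deltas": [
    [[-3, 0, 0], 0],
    [[-3, 0, 0], 0],
    [[-2, 0, 0], 0],
    [[-2, 0, 0], 0]
  ]
}}

```text
t: 22.28
ee_pos: [0.5658, -0.1202, 0.086]
eef_rot: [-3.132, -0.048, 0.105]
contact_force: [2.2, 0.2, -1.4]
opening: 0.0235
```

Emit:
{"op": "step_arm", "data": {
  "deltas": [
    [[-2, 0, 0], 0],
    [[-2, 0, 0], 0]
  ]
}}

```text
t: 22.52
ee_pos: [0.562, -0.1203, 0.0865]
eef_rot: [-3.133, -0.048, 0.103]
contact_force: [1.8, -0.1, -2.3]
opening: 0.0233
```

Emit:
{"op": "step_arm", "data": {
  "deltas": [
    [[-2, 0, 0], 0],
    [[-2, 0, 0], 0]
  ]
}}

```text
t: 22.78
ee_pos: [0.5578, -0.1205, 0.0868]
eef_rot: [-3.133, -0.048, 0.103]
contact_force: [1.1, 0.3, -1.1]
opening: 0.0231
```

Emit:
{"op": "step_arm", "data": {
  "deltas": [
    [[-4, 0, 0.6], 0],
    [[-5, 0, 0.6], 0],
    [[-5, 0, 0.6], 0],
    [[-5, 0, 0.6], 0],
    [[-5, 0, 0.6], 0],
    [[-5, 0, 0.6], 0]
  ]
}}

```text
t: 23.52
ee_pos: [0.5294, -0.1214, 0.0862]
eef_rot: [-3.133, -0.049, 0.095]
contact_force: [2.5, 0.5, 2.6]
opening: 0.0233
```

Emit:
{"op": "step_arm", "data": {
  "deltas": [
    [[-5, 0, 0.6], 0],
    [[-5, 0, 0.6], 0],
    [[-5, 0, 0.6], 0],
    [[-5, 0, 0.6], 0],
    [[-5, 0, 0.6], 0],
    [[-5, 0, 0.6], 0]
  ]
}}

```text
t: 24.28
ee_pos: [0.4986, -0.1226, 0.0846]
eef_rot: [-3.134, -0.049, 0.09]
contact_force: [4.7, 0.3, 2.7]
opening: 0.0232
```

Emit:
{"op": "step_arm", "data": {
  "deltas": [
    [[-5, 0, 0.3], 0],
    [[-5, 0, 0.3], 0],
    [[-5, 0, 0.3], 0],
    [[-5, 0, 0.3], 0],
    [[-5, 0, 0.3], 0],
    [[-5, 0, 0.3], 0]
  ]
}}

```text
t: 25.02
ee_pos: [0.465, -0.1235, 0.0843]
eef_rot: [-3.134, -0.049, 0.094]
contact_force: [3.9, -0.5, 2.9]
opening: 0.0234
```

Emit:
{"op": "step_arm", "data": {
  "deltas": [
    [[-4, 0, 0.3], 0],
    [[-4, 0, 0.3], 0],
    [[-3, 0, 0.2], 0]
  ]
}}

```text
t: 25.4
ee_pos: [0.4528, -0.1239, 0.0841]
eef_rot: [-3.133, -0.048, 0.095]
contact_force: [3.6, 0.5, 2.8]
opening: 0.0234
```

Emit:
{"op": "step_arm", "data": {
  "deltas": [
    [[-3, 0, 0.2], 0],
    [[-2.5, 0, 0.2], 0]
  ]
}}

```text
t: 25.65
ee_pos: [0.4469, -0.1241, 0.084]
eef_rot: [-3.133, -0.049, 0.095]
contact_force: [3.2, 0.9, 2.8]
opening: 0.0235
```

Emit:
{"op": "step_arm", "data": {
  "deltas": [
    [[-2.5, 0, 0.2], 0]
  ]
}}

```text
t: 25.78
ee_pos: [0.4446, -0.1242, 0.0839]
eef_rot: [-3.134, -0.049, 0.094]
contact_force: [9.0, 1.9, 0.1]
opening: 0.0233
```

Emit:
{"op": "step_arm", "data": {
  "deltas": [
    [[-2.5, 0, 0.2], 0]
  ]
}}

```text
t: 25.9
ee_pos: [0.4446, -0.1242, 0.084]
eef_rot: [-3.135, -0.05, 0.087]
contact_force: [11.9, 2.9, -5.3]
opening: 0.0233
```

Emit:
{"op": "step_arm", "data": {
  "deltas": [
    [[-2.5, 0, 0], 0]
  ]
}}

```text
t: 26.02
ee_pos: [0.4447, -0.1242, 0.0841]
eef_rot: [-3.136, -0.051, 0.08]
contact_force: [9.5, 2.2, -9.6]
opening: 0.0236
```

Emit:
{"op": "step_arm", "data": {
  "deltas": [
    [[3, 0, 0], 0],
    [[3, 0, 0], 0],
    [[0, 0, 0], 0]
  ]
}}

```text
t: 26.4
ee_pos: [0.4478, -0.1237, 0.0831]
eef_rot: [-3.134, -0.051, 0.089]
contact_force: [0.1, -0.5, 0.3]
opening: 0.0233
```

Emit:
{"op": "step_arm", "data": {
  "deltas": [
    [[0, 0, -8], 0],
    [[0, 0, -12], 0],
    [[0, 0, -20], 0],
    [[0, 0, -30], 0],
    [[0, 0, -30], 0],
    [[0, 0, -20], 0],
    [[0, 0, 0], 0]
  ]
}}

```text
t: 27.28
ee_pos: [0.4531, -0.1247, 0.2109]
eef_rot: [-3.134, -0.049, 0.089]
contact_force: [-0.0, 0.5, 0.5]
opening: 0.023
```

Emit:
{"op": "step_arm", "data": {
  "deltas": [
    [[0, -20, -20], 0],
    [[0, -40, -20], 0],
    [[0, -50, -10], 0],
    [[0, -50, 0], 0],
    [[0, -50, 0], 0],
    [[0, -50, 0], 0],
    [[0, -30, 0], 0],
    [[0, 0, 0], 0],
    [[0, 0, 0], 0]
  ]
}}

```text
t: 28.4
ee_pos: [0.4435, 0.1719, 0.2612]
eef_rot: [-3.135, -0.044, 0.097]
contact_force: [0.7, -0.2, -0.0]
opening: 0.0233
```

Run:
```python
from h import *
o,s=shot('top','t6.png'); print(o['ee_pos'],o['contact_force'],o['t'])
o,s2=shot('side','s6.png')
b=cv2.resize(s['img'][140:300,140:460],(800,400),interpolation=cv2.INTER_CUBIC); cv2.imwrite('pics/t6c.png',cv2.convertScaleAbs(b,alpha=1.4))
```

```text
[0.44354984 0.17194833 0.26121376] [ 0.68535011 -0.15248271 -0.00493754] 28.4
```

View pics/t6c.png

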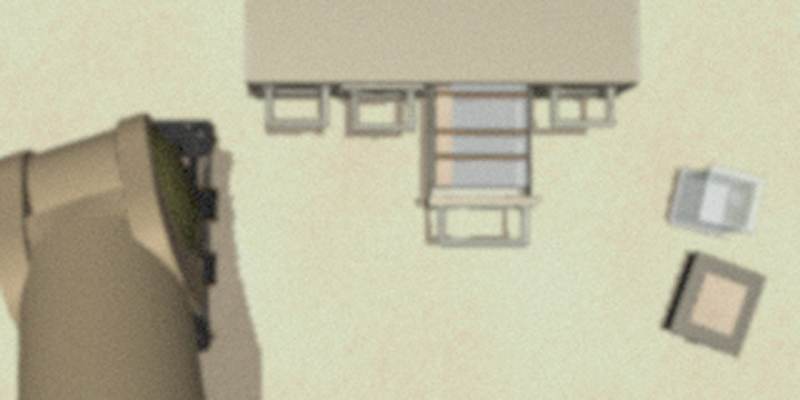

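View pics/s6.png

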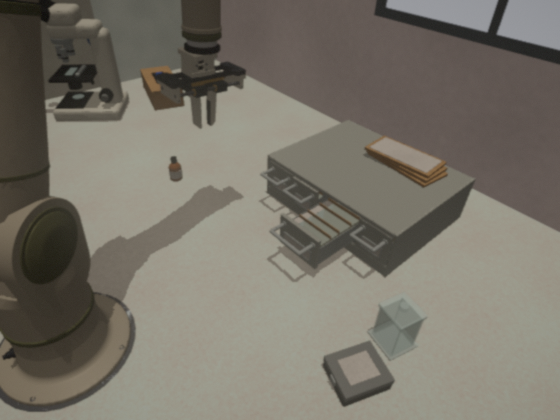

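Run:
```python
from h import *
s=snapshot('top')
print(at(s,140+480/2.5,140+239/2.5,.097).round(4))
for u,v in((297,126),(382,127),(582,122)): print(at(s,140+u/2.5,140+v/2.5,.097).round(4))
print(close_job())
```

```text
[ 0.456  -0.1151  0.097 ]
[0.5741 0.0889 0.097 ]
[ 0.5758 -0.0046  0.097 ]
[ 0.5878 -0.2247  0.097 ]
the job is handed in; nothing more can be done
None
```

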